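# Lock the glass sample chest with the square key

## Robot

A 6-joint arm with a two-finger parallel gripper is mounted at the origin on the work surface. World frame = base frame: x ahead of the robot, y to its left, z up, the work surface at z = 0. Lengths are in m, angles in rad, forces in N, time in s.
With the tool pointing down it reaches from about 0.35 to 0.85 m from the base axis. Payload 8.1 kg.
Tool frame: the origin (TCP) lies at the centre of the arm's flange, where the gripper is bolted on; the fingertips stand 186 mm ahead of it and the grasp point (between the pads) lies 167 mm ahead of it; z points along the fingers, y is the line along which they close (so a half turn about z gives the same grasp; the last joint's range is limited). The gripper opens to 93 mm and grips with 3 to 60 N. Pads are 15 mm wide; open, the fingers measure 128 mm over their backs; the gripper's body (75 mm by 188 mm) begins 65 mm behind the grasp point.
Start: joints at [1.171, 0.13, 1.488, -0, 1.523, -0.085], TCP at [0.186, 0.571, 0.405] pointing down, gripper open.
Joint ranges: [-2.96, 2.96], [-0.89, 2.26], [0.02, 2.5], [-1.34, 4.48], [0, 2.73], [-2.66, 2.66]. Speed limits (rad/s): [2.39, 2.39, 2.79, 3.14, 3.14, 3.14].

## Interface

Orientations are given as a rotation vector (axis times angle).
In Python, from plant import read_state, read_camera, camera_params, robot gives the robot as it stands.
- The arm moves only by the tool carry_out, never from a script. Its argument "targets" is a list of rows, each an object of numbers: "hand": the opening in per cent of the stroke, from 0 (shut) to 100 (fully open); "x", "y", "z": the shift along the tool's x, y, z in m; "ax", "ay", "az": the turn, a rotation vector about the tool's x, y, z in rad. In form: [{"hand": .., "x": .., "y": .., "z": .., "ax": .., "ay": .., "az": ..}, ...]. A call has 1 to 8 rows; each row is the pose to reach, as a shift and turn from the pose commanded when the call began, along the tool's axes at that moment; what a row does not reach only later rows make up. A row lasts 1/8 s, in which the tool goes at most 62.5 mm and 10.7 degrees, less where a joint would pass 70% of its speed; a pose out of reach is approached as far as the arm can. A call with a gripper value outside its range is refused whole. The fingers move at their own pace and stop on an object; "newtons" is the grip in N (left out, the last holds). Time passes only in rows, so rows that repeat a pose let the fingers close. It gives the time, the measured TCP pose, the force, the opening and the grip force at its end, in the units of the state.
- read_state(): the state, without advancing time (a new reading comes with each control period).
- read_camera(name): name is "side" or "top" or "wrist"; returns (picture, depth): 384x512x3 uint8, blue, green, red; 384x512 float32, m along the optical axis (not along the pixel's ray), 0 where there is no reading.
- camera_params(name): a dict with "fx", "fy", "cx", "cy" (pixels), "k1" (the pictures are not rectified: a ray, as slopes to the right and down, at radius r is drawn at 1 + k1 r^2 times it, then the intrinsics apply), "position" and "rotation" of the camera in the world. Camera axes: x right, y up, looking along -z (the intrinsics and any distortion apply to the point x, -y, -z); pixel columns grow to the right and rows downward; lengths in m; the calibration is good to about 2 mm. A picture is of the moment at which its call begins: read the wrist's pose just before it. camera_params takes no time and is no camera call; for the wrist camera it gives the pose at the moment of the call.
- robot.close_job(): hands the job in; it is judged then, once.
The state is a dict: "t": time; "q": joint angles; "dq": joint speeds; "joint_torque": joint torques, N m; "tool_pos": TCP position; "orientation": TCP orientation; "force": force on the tool from outside, world axes, zero at the start; "wrist_torque": the same for the moment, N m; "opening": finger opening in m; "gripper_force": force on a finger pad.
Only numpy, scipy, OpenCV 4.12 (cv2) and the standard library are available. Lean on these libraries where they do the work, as an engineer would, in place of code of your own. Each camera call takes 0.05 s, during which the arm holds its last target. There are 200 camera calls.

## Task

Lock the grey sample chest: take the square key with the flat wing handle out of the tool stand, push its tip well into the recess of the knob on the chest's sloping lid, and turn the knob clockwise with the key as far as it goes, so that the bolt is fully home. Then put the key back upright in the hole it came from, right down to the bottom, and let go. Turn the knob only with the key, and leave the other tools and the glassware and packing things where they stand.

Things in the scene. Friction and masses are not known exactly. Their poses are not given: they have to be found in the camera images.
- chest: Grey steel chest, fixed, 200 mm deep (x), 240 wide (y). Origin: centre of its underside; front faces its -x. The front wall is 50 mm high; from there the lid rises 30 degrees backwards (+x) to 165 mm. In the middle of the lid, 95 mm up the slope, is the lock: a 31 mm square brass knob, its top 26 mm off the lid, inside a fixed dark collar 62 mm across, 22 mm high, that keeps fingers off.
- knob_recess (a point): Centre of the mouth of the square recess in the knob: 13.5 mm square, 1.5 mm chamfer, 20 mm deep. z points out of the lid along the turning axis, leaning 30 degrees from vertical towards the chest's front; x and y lie along the sides of the recess and turn with the knob (x points up the slope when knob is 0).
- knob (a joint): Turn of the knob in rad, growing clockwise as seen looking at the lid (about minus z of knob_recess). 0 is unlocked, a hard stop at 1.3 is locked; it starts at 0 to 0.35. Light friction (0.07 N m), stays where left. It drives the steel bolt below it, which slides down the slope into the keeper on the chest's rim.
- key: The square key, steel, about 150 g, loose, upright in the stand. Origin: centre of the tip's end face; z points along the shaft to the handle. Shaft 12 mm square, sides along x and y, from z = 0 to 70 mm (the last 3 mm at the tip 9.5 mm square). Above it the flat wing handle, z = 70 to 120 mm, 14 mm thick (x) and 38 mm wide (y).
- key_tip (a point): Centre of the end face of the key's tip (= origin of key). It fits the recess in any of four positions 90 degrees apart and has some 8 degrees of play to either side before the knob follows.
- stand: Plywood tool stand, fixed, 70 (x) x 230 (y) x 50 mm high; origin: centre of its underside. Three holes in its top at y = -80, 0 and 80 mm, 14.5 mm square, 2 mm chamfer, 40 mm deep (bottom 10 mm above the table). The key and two other tools stand in them, in any order, tips on the bottoms, x and y axes along the stand's.
- awl: Another tool in the stand: round 12 mm steel shaft, round knob-like steel handle, 38 mm across, 120 mm tall in all. Not to be used. Origin at the tip.
- tee: Another tool in the stand: round 12 mm steel shaft with a round crossbar 60 mm long, 86 mm tall in all. Not to be used. Origin at the tip.
- jar1: Bystander: an amber glass jar with a dark cap, 60 mm across, 95 mm tall; loose; origin: centre of its underside.
- jar2: Bystander: a second amber glass jar, as jar1; loose; origin: centre of its underside.
- cup1: Bystander: a green glass candle cup, 76 mm across, 85 mm tall; loose; origin: centre of its underside.
- cup2: Bystander: a second green glass cup, as cup1; loose; origin: centre of its underside.
- vase: Bystander: a clear glass vase, 90 mm across, 170 mm tall; loose; origin: centre of its underside.
- tape: Bystander: an empty cardboard tape core, 100 mm across, 48 mm tall, standing on end; loose; origin: centre of its underside.
- carton_s: Bystander: a small closed carton, 90 x 120 x 70 mm; loose; origin: centre of its underside.

How it is judged:
On the way, in this order (a step that is already met when the one before it is completed fails the run):
1. the key's tip is in the recess of the knob (z of key_tip in the frame of knob_recess below -0.012 m and distance between key_tip and knob_recess below 0.024 m and angle between the z axis of key and the z axis of knob_recess, either way round below 0.15 rad), for 0.1 s.
2. the knob is turned to its locked stop by the key, still in the recess (all of step 1 and value of joint knob above 1.2 rad), for 0.1 s.
At the end, for the whole second after the job is handed in: The knob stands within 0.1 rad of its locked stop (knob above 1.2); the key is back in its own hole, its tip within 8 mm of where it stood at first, upright within 7 degrees, at rest and released (value of joint knob above 1.2 rad and distance of key from where it was at the start of the episode below 0.008 m and angle between key's own z axis and vertical below 0.12 rad and linear speed of key below 0.02 m/s); the robot touches nothing.
It fails at once if the fingers touch the knob (contact force between the fingers and knob above 1 N).
It fails at once if another tool is pulled out or shifted by more than 20 mm (distance of any of awl, tee from where it was at the start of the episode above 0.02 m).
It fails at once if a bystander is shifted by more than 30 mm or tipped by more than 30 degrees (distance of any of jar1, jar2, cup1, cup2, vase, tape, carton_s from where it was at the start of the episode above 0.03 m or angle between any of jar1, jar2, cup1, cup2, vase, tape, carton_s's own z axis and vertical above 0.52 rad).
It also fails if it takes over 58 s, if anything falls off the work surface, if the arm or the gripper's body presses on something with over 40 N, if the wrist force passes 120 N, or if a joint passes its speed limit or range.

## Working session

There is one attempt and no reset: what is moved stays moved. The work goes in short steps, Python scripts to look and compute and a tool call to move; the robot and the scene stay as the last step left them, time stands still between calls to the robot, and variables do not carry over. Pictures are saved under pics/ and viewed, at most 10 in all, crops included, and the job is handed in when it is done.

Besides the shell and the picture viewer there is one more tool, called after "Request:" as name(argument=value, ...) on one line, values as JSON. carry_out: Moves the arm, as the interface text tells. Its arguments: {"type":"object","properties":{"targets":{"type":"array","items":{"type":"object","properties":{"hand":{"type":"number"},"x":{"type":"number"},"y":{"type":"number"},"z":{"type":"number"},"ax":{"type":"number"},"ay":{"type":"number"},"az":{"type":"number"}}}},"newtons":{"type":"number"}},"required":["targets"]}

```bash
ls; mkdir -p pics
cat > h.py <<'E'
import numpy as np, cv2
from scipy.spatial.transform import Rotation as R
from plant import read_state, read_camera, camera_params, robot
def Rm(a):
    a=np.array(a,float); return a if a.shape==(3,3) else (R.from_rotvec(a).as_matrix() if a.size==3 else R.from_quat(a).as_matrix())
def K(p): return np.array([[p['fx'],0,p['cx']],[0,p['fy'],p['cy']],[0,0,1.]]), np.array([p['k1'],0,0,0,0.])
def slopes(p,uv):
    # ray slopes (right, down): s_d = s(1+k1 r^2)
    k,d=K(p); return cv2.undistortPoints(np.array(uv,float).reshape(-1,1,2),k,d).reshape(-1,2)
def ray(p,uv):
    s=slopes(p,uv); v=np.c_[s[:,0],-s[:,1],-np.ones(len(s))]
    return np.array(p['position']), v@Rm(p['rotation']).T
def on_z(p,uv,z):
    o,v=ray(p,uv); return o+v*((z-o[2])/v[:,2])[:,None]
def cloud(p,depth,step=1):
    r,c=np.nonzero(depth[::step,::step]>0); r*=step;c*=step
    o,v=ray(p,np.c_[c,r]); return np.c_[c,r],o+v*depth[r,c][:,None]
def proj(p,X):
    Y=(np.atleast_2d(X)-np.array(p['position']))@Rm(p['rotation']); s=np.c_[Y[:,0]/-Y[:,2],-Y[:,1]/-Y[:,2]]
    s=s*(1+p['k1']*(s**2).sum(1))[:,None]; return s*[p['fx'],p['fy']]+[p['cx'],p['cy']]
E
python3 - <<'E'
from h import *
print(read_state())
for n in ['top','side','wrist']:
    p=camera_params(n); print(n,p); a,d=read_camera(n); cv2.imwrite(f'pics/{n}0.png',a); np.savez(f'{n}0.npz',a=a,d=d); print((d>0).mean(), d[d>0].min(),d.max())
a=np.hstack([cv2.imread('pics/top0.png'),cv2.imread('pics/side0.png')])
E
```

```text
pics
{'t': 0.0, 'q': array([ 1.17059765e+00,  1.31130106e-01,  1.48932039e+00, -2.18057642e-05,
        1.52299780e+00, -8.54028170e-02]), 'dq': array([-0.00091831,  0.00089726, -0.00117346,  0.00211037,  0.00089763,
       -0.00076165]), 'joint_torque': array([-4.72537329e-05, -5.59850371e+01, -4.91758204e+01,  7.65574817e-02,
        3.57308064e-02, -1.11996906e-04]), 'tool_pos': array([0.18566235, 0.57029531, 0.40368311]), 'orientation': array([-4.92372522e-01, -3.10233710e+00,  2.83717495e-03]), 'force': array([-0.21003399, -0.11018157, -0.36756715]), 'wrist_torque': array([0.00777744, 0.01182703, 0.00759874]), 'gripper_force': 0.0, 'opening': 0.09280167324332764}
top {'fx': 478.11313922077863, 'fy': 478.11313922077863, 'cx': 249.97574756473597, 'cy': 193.39629317068537, 'k1': -0.06253435852653837, 'position': array([ 0.3348055 , -0.0788833 ,  1.73081013]), 'rotation': array([ 0.09584672, -0.08200544, -1.54692615])}
0.9959716796875 0.973553 2.6545
side {'fx': 440.0238838728321, 'fy': 440.0238838728321, 'cx': 259.63330529495477, 'cy': 193.51784804858787, 'k1': -0.11249775651442086, 'position': array([0.09613714, 0.62164105, 1.03824016]), 'rotation': array([ 0.24194798, -0.92637699, -2.44648471])}
0.9960174560546875 0.37331712 3.5144444
wrist {'fx': 333.51773276059794, 'fy': 333.51773276059794, 'cx': 256.1285849345708, 'cy': 189.82285256884376, 'k1': -0.06758362809193118, 'position': array([0.10470366, 0.59611807, 0.38233775]), 'rotation': array([-0.26550412, -0.19008647,  1.24646144])}
0.996002197265625 0.06769148 1.1399429
```

View pics/top0.png

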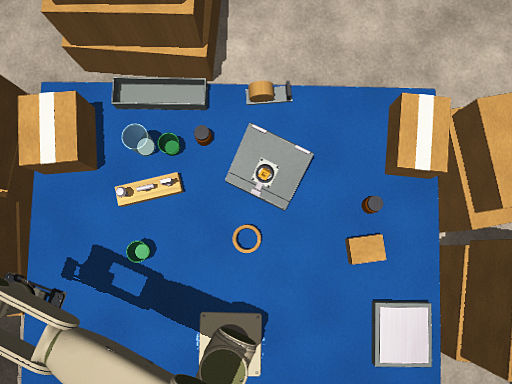

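View pics/side0.png

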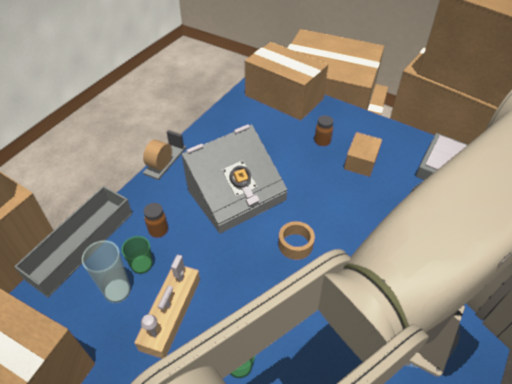

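The top view shows the stand at (149,189) with three tools at about (124,191), (148,187) and (169,182). The chest is at (268,167) with its knob at (265,173). The side view shows the round awl at (149,323) and the other two tools at (166,297) and (178,267). Next I measure the stand and chest and zoom in.

Run:
```python
from h import *
pt=camera_params('top'); D=np.load('top0.npz'); a,d=D['a'],D['d']
uv,X=cloud(pt,d)
I=np.zeros(d.shape+(3,)); I[uv[:,1],uv[:,0]]=X
print('table z',np.median(I[215:230,180:220,2]))
def box(c0,c1,r0,r1,zlo,zhi):
    s=(uv[:,0]>=c0)&(uv[:,0]<c1)&(uv[:,1]>=r0)&(uv[:,1]<r1)&(X[:,2]>zlo)&(X[:,2]<zhi); return X[s],uv[s]
P,_=box(105,195,165,215,.04,.058)
r=cv2.minAreaRect(P[:,:2].astype(np.float32)*1000); print('stand top',len(P),r)
# tools
for c0,c1 in((112,135),(136,158),(159,182)):
    Q,q=box(c0,c1,170,205,.065,.2); print('tool',len(Q),Q.mean(0),Q.max(0),cv2.minAreaRect(Q[:,:2].astype(np.float32)*1000))
# lid plane fit
P,_=box(222,316,120,212,.06,.2)
m=np.ones(len(P),bool)
for i in range(6):
    A=np.c_[P[m][:,:2],np.ones(m.sum())]; c=np.linalg.lstsq(A,P[m][:,2],rcond=None)[0]; m=abs(np.c_[P[:,:2],np.ones(len(P))]@c-P[:,2])<.006
print('lid slope',c,np.degrees(np.arctan(np.hypot(*c[:2]))),'dir',np.degrees(np.arctan2(c[1],c[0])))
P,_=box(222,316,120,212,.03,.2); print('chest',cv2.minAreaRect(P[:,:2].astype(np.float32)*1000))
# knob colour
hsv=cv2.cvtColor(a,cv2.COLOR_BGR2HSV); k=cv2.inRange(hsv,(10,120,90),(35,255,255)); k[:155]=0;k[190:]=0;k[:,:250]=0;k[:,280:]=0
ys,xs=np.nonzero(k); print('knob px',xs.mean(),ys.mean(),len(xs), I[ys,xs].mean(0))
s=D['a']; t=cv2.resize(a[165:215,105:195],None,fx=6,fy=6,interpolation=cv2.INTER_CUBIC)
b=np.load('side0.npz')['a'][230:360,110:230]; b=cv2.resize(b,None,fx=3,fy=3,interpolation=cv2.INTER_CUBIC)
t2=cv2.resize(a[145:200,235:295],None,fx=5,fy=5,interpolation=cv2.INTER_CUBIC)
o=np.zeros((600,800,3),np.uint8); o[:300,:540]=t; o[300:575,:300]=t2; o[205:595,435:795]=b; cv2.imwrite('pics/z1.png',o)
```

```text
table z -7.349289968239248e-05
stand top 1017 ((535.611328125, 303.69970703125), (73.01953125, 233.28216552734375), 14.709798812866211)
tool 90 [0.51475268 0.37839118 0.12320241] [0.53235581 0.39545461 0.13599317] ((515.6726684570312, 379.7122802734375), (32.218807220458984, 32.1132926940918), 5.93510103225708)
tool 81 [0.53534033 0.30141516 0.09324736] [0.54736805 0.33051808 0.10415635] ((536.2632446289062, 301.80810546875), (17.926042556762695, 58.82902908325195), 17.292068481445312)
tool 82 [0.55429631 0.22284582 0.11664783] [0.56551616 0.24375132 0.1358731 ] ((554.771484375, 224.1103515625), (17.25682830810547, 38.02030944824219), 20.043437957763672)
lid slope [ 0.51429391 -0.2434555  -0.2357455 ] 29.640172982770178 dir -25.33185149616604
chest ((614.6304321289062, -119.34210205078125), (240.77374267578125, 206.05177307128906), 64.78857421875)
knob px 264.1958762886598 173.42268041237114 97 [ 0.58845307 -0.1095193   0.11643714]
```

View pics/z1.png

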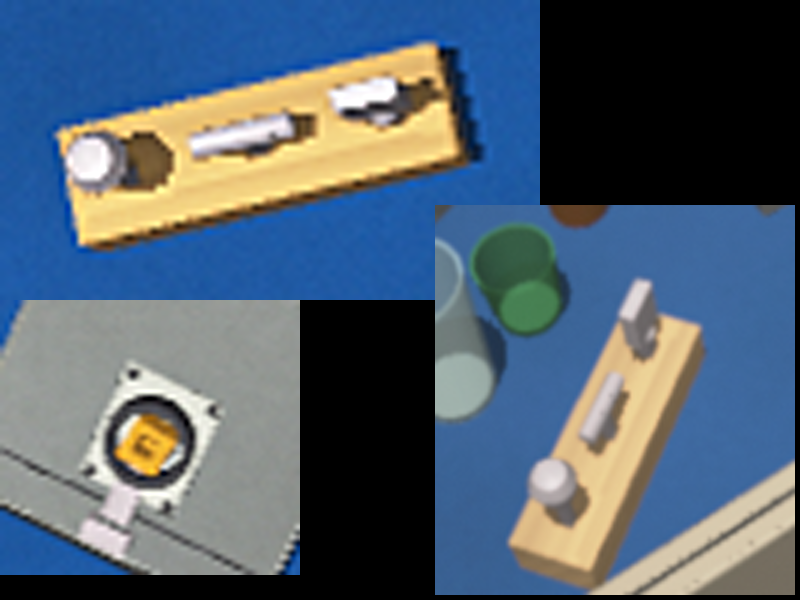

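The key is the tool at about (0.555, 0.225), the stand's y = -80 hole, and its handle top measures 0.13 m as it should. Stand yaw is 14.7° and chest yaw about -25.2°. I'll go above the key at the current height, where the fingers clear everything.

Request:
carry_out(targets=[{"hand":100,"x":-0.459,"y":-0.214,"z":0,"ax":0,"ay":0,"az":1.0},{"x":-0.459,"y":-0.214,"z":0,"az":1.0},{"x":-0.459,"y":-0.214,"z":0,"az":1.0},{"x":-0.459,"y":-0.214,"z":0,"az":1.0},{"x":-0.459,"y":-0.214,"z":0,"az":1.0},{"x":-0.459,"y":-0.214,"z":0,"az":1.0},{"x":-0.459,"y":-0.214,"z":0,"az":1.0},{"x":-0.459,"y":-0.214,"z":0,"az":1.0}], newtons=30)

```text
schema error: expected keys hand, x, y, z, ax, ay, az
```

Request:
carry_out(targets=[{"hand":100,"x":-0.459,"y":-0.214,"z":0,"ax":0,"ay":0,"az":1.0},{"hand":100,"x":-0.459,"y":-0.214,"z":0,"ax":0,"ay":0,"az":1.0},{"hand":100,"x":-0.459,"y":-0.214,"z":0,"ax":0,"ay":0,"az":1.0},{"hand":100,"x":-0.459,"y":-0.214,"z":0,"ax":0,"ay":0,"az":1.0},{"hand":100,"x":-0.459,"y":-0.214,"z":0,"ax":0,"ay":0,"az":1.0},{"hand":100,"x":-0.459,"y":-0.214,"z":0,"ax":0,"ay":0,"az":1.0},{"hand":100,"x":-0.459,"y":-0.214,"z":0,"ax":0,"ay":0,"az":1.0},{"hand":100,"x":-0.459,"y":-0.214,"z":0,"ax":0,"ay":0,"az":1.0}], newtons=30)

```text
t: 1.15
tool_pos: [0.5524, 0.2276, 0.4045]
orientation: [-1.92, -2.487, 0.0]
force: [0.5, 0.6, -0.3]
opening: 0.093
gripper_force: 0.0
```

```bash
cat >> h.py <<'E'
def delta(Rc,pc,Rt,pt):
    return np.round(Rc.T@(np.array(pt)-pc),4), np.round(R.from_matrix(Rc.T@Rt).as_rotvec(),4)
def snap(n,f):
    p=camera_params(n); a,d=read_camera(n); cv2.imwrite(f'pics/{f}.png',a); np.savez(f+'.npz',a=a,d=d); return p,a,d
E
python3 - <<'E'
from h import *
p,a,d=snap('wrist','w1'); print(p['position'],p['rotation'],d[d>0].min())
s=read_state(); print(s['tool_pos'],s['orientation'],s['q'])
uv,X=cloud(p,d)
u=np.array([np.cos(np.radians(14.7)),np.sin(np.radians(14.7))]); v=np.array([-u[1],u[0]])
c=np.array([.5556,.2250])
L=(X[:,:2]-c)@np.c_[u,v]
near=(abs(L)<[.05,.045]).all(1)
for zl,zh in((.122,.14),(.085,.122),(.055,.075),(.045,.054)):
    m=near&(X[:,2]>zl)&(X[:,2]<zh); print(zl,m.sum())
    if m.sum()>5: print(' mean',X[m].mean(0),cv2.minAreaRect(X[m][:,:2].astype(np.float32)*1000),'local lo/hi',L[m].min(0),L[m].max(0))
m=(X[:,2]>.044)&(X[:,2]<.056)&(abs(L)<[.06,.25]).all(1); print('stand',cv2.minAreaRect(X[m][:,:2].astype(np.float32)*1000))
print(proj(p,[[.5556,.225,.13],[.5356,.3037,.05]]))
E
```

```text
[0.53019675 0.30885762 0.38308784] [-0.30408535 -0.03918743  0.25439734] 0.068304196
[0.55649425 0.22220932 0.40414943] [ 1.92288052e+00  2.47952840e+00 -2.06068810e-03] [ 0.29560174  0.12811966  1.49174606 -0.00389287  1.52058634  0.04424646]
0.122 786
 mean [0.55847322 0.2299165  0.12820383] ((558.9600830078125, 229.0454864501953), (13.76820182800293, 37.503421783447266), 14.73648452758789) local lo/hi [-0.00261576 -0.01568835] [0.01115979 0.02181434]
0.085 162
 mean [0.55403769 0.24646969 0.10437519] ((554.48681640625, 246.0315399169922), (13.721783638000488, 2.2474324703216553), 14.875184059143066) local lo/hi [-0.00259832  0.019481  ] [0.01112445 0.0217608 ]
0.055 2
0.045 4161
 mean [0.5567347  0.23641754 0.04851389] ((558.1250610351562, 232.20399475097656), (70.34552001953125, 76.86844635009766), 14.87173843383789) local lo/hi [-0.03083752 -0.03215577] [0.03947931 0.04485472]
stand ((558.4866333007812, 181.18312072753906), (100.53562927246094, 413.2574462890625), 14.521456718444824)
[[260.25121748 198.93160929]
 [260.19834594  92.08133721]]
```

View pics/w1.png

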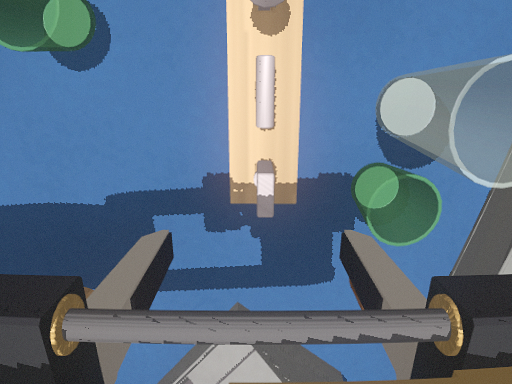

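The wrist view shows the key's flat handle end at (265,195), the tee at (265,92) and the awl at the top edge, with the fingers straddling along the stand's x. The arm was still settling, so I'll measure again at rest.

Run:
```python
from h import *
read_camera('wrist')
s=read_state(); p,a,d=snap('wrist','w2'); s2=read_state(); print(s['tool_pos'],s2['tool_pos'],s2['orientation'])
uv,X=cloud(p,d)
u=np.array([np.cos(np.radians(14.7)),np.sin(np.radians(14.7))]); v=np.array([-u[1],u[0]])
L=(X[:,:2]-[.5556,.2250])@np.c_[u,v]
m=(abs(L)<[.05,.045]).all(1)&(X[:,2]>.122)&(X[:,2]<.14); r=cv2.minAreaRect(X[m][:,:2].astype(np.float32)*1000); print(r)
Rc=Rm(s2['orientation']); print('key in tool axes',Rc.T@(np.array([*r[0],105.])/1000-s2['tool_pos']))
print('tool axes',Rc)
```

```text
[0.55451422 0.22462724 0.40395015] [0.55294692 0.22665237 0.40392395] [-1.92525959e+00 -2.48212301e+00  1.80901415e-03]
((558.854736328125, 228.58692932128906), (13.481842994689941, 37.99766159057617), 15.23043441772461)
key in tool axes [0.00053858 0.00653492 0.29891668]
tool axes [[-2.48725364e-01  9.68573573e-01 -9.62727331e-04]
 [ 9.68573947e-01  2.48724754e-01 -7.10894253e-04]
 [-4.49099268e-04 -1.10929004e-03 -9.99999284e-01]]
```

Request:
carry_out(targets=[{"hand":100,"x":0.001,"y":0.003,"z":0.065,"ax":0,"ay":0,"az":0},{"hand":100,"x":0.001,"y":0.003,"z":0.065,"ax":0,"ay":0,"az":0},{"hand":100,"x":0.001,"y":0.003,"z":0.065,"ax":0,"ay":0,"az":0},{"hand":100,"x":0.001,"y":0.003,"z":0.065,"ax":0,"ay":0,"az":0}])

```text
t: 1.8
tool_pos: [0.5543, 0.2318, 0.3427]
orientation: [1.917, 2.486, 0.005]
force: [0.3, 0.5, -0.6]
opening: 0.0928
gripper_force: 0.0
```

Run:
```python
from h import *
for i in range(5):
    s=read_state(); p=camera_params('wrist'); a,d=read_camera('wrist'); print(s['tool_pos'],s['orientation'],p['position'])
    np.savez('w3.npz',a=a,d=d)
Rc=Rm(s['orientation'])
print('cam in tool',Rc.T@(p['position']-s['tool_pos'])); print(Rc.T@Rm(p['rotation']))
uv,X=cloud(p,d); T=(X-s['tool_pos'])@Rc
# handle top in tool frame
m=(X[:,2]>.122)&(X[:,2]<.14)&(abs(T[:,0])<.05)&(abs(T[:,1])<.03); print(cv2.minAreaRect(T[m][:,:2].astype(np.float32)*1000),T[m].mean(0))
# finger parts: inner edges at depth range
for zl,zh in((.12,.14),(.14,.16),(.16,.19)):
    f=(T[:,2]>zl)&(T[:,2]<zh)&(abs(T[:,1])>.035)
    l=f&(T[:,1]<0); r=f&(T[:,1]>0)
    if l.sum() and r.sum(): print(zl,l.sum(),r.sum(),T[l][:,1].max(),T[r][:,1].min(),T[l][:,0].mean(),T[r][:,0].mean())
```

```text
[0.55430193 0.23179371 0.34265828] [1.91736621 2.4859426  0.00498982] [0.53210598 0.31300824 0.32121711]
[0.55437034 0.23167035 0.34258542] [1.91746768 2.48566656 0.00515661] [0.53217582 0.31289775 0.32112137]
[0.55432538 0.23153911 0.3422497 ] [1.91787297 2.48568047 0.00468019] [0.53215168 0.31276789 0.32078887]
[0.55427234 0.2314231  0.34183539] [1.9182076  2.4857789  0.00400968] [0.53208011 0.31263855 0.32034877]
[0.5541711  0.23128772 0.34134703] [1.91862027 2.48595905 0.00303538] [0.53199214 0.31252191 0.31988802]
cam in tool [ 0.08420063 -0.00092015  0.02146617]
[[ 5.00945658e-04  9.53578600e-01  3.01143824e-01]
 [ 9.99999866e-01 -4.38825917e-04 -2.73924221e-04]
 [-1.29058561e-04  3.01143921e-01 -9.53578692e-01]]
((-3.914581298828125, 3.4644575119018555), (38.39421081542969, 13.894831657409668), 0.14101605117321014) [-0.00228198  0.00325576  0.21317581]
0.12 1598 1613 -0.04669463615926164 0.04505482271776243 0.0077884346608705895 0.00780109142481191
0.14 1331 1311 -0.04667591107685142 0.044799085733241095 0.005717122203629153 0.0058578547527203696
0.16 1072 2749 -0.046866639718236486 0.04520289020931135 0.005315944285387699 0.034698748537118636
```

Request:
carry_out(targets=[{"hand":100,"x":0,"y":0,"z":0.01,"ax":0,"ay":0,"az":0},{"hand":100,"x":0,"y":0,"z":0.01,"ax":0,"ay":0,"az":0},{"hand":100,"x":0,"y":0,"z":0.01,"ax":0,"ay":0,"az":0},{"hand":100,"x":0,"y":0,"z":0.01,"ax":0,"ay":0,"az":0}])

```text
t: 2.55
tool_pos: [0.5539, 0.231, 0.3298]
orientation: [-1.92, -2.487, -0.0]
force: [-0.6, -0.2, 1.0]
opening: 0.0928
gripper_force: 0.0
```

```bash
cat > meas.py <<'E'
from h import *
def key_in_tool(n=2):
    for i in range(n):
        s=read_state(); p=camera_params('wrist'); a,d=read_camera('wrist'); print(s['t'],s['tool_pos'],s['orientation'])
    Rc=Rm(s['orientation']); uv,X=cloud(p,d); T=(X-s['tool_pos'])@Rc
    m=(X[:,2]>.122)&(X[:,2]<.14)&(abs(T[:,0])<.05)&(abs(T[:,1])<.03); print(cv2.minAreaRect(T[m][:,:2].astype(np.float32)*1000),T[m].mean(0))
    return s,p,a,d
E
python3 -c "
from meas import *
key_in_tool(3)"
```

```text
2.55 [0.5539365  0.23101278 0.3297845 ] [-1.91978481e+00 -2.48675172e+00 -7.90800803e-05]
2.6 [0.55396834 0.23105069 0.32989352] [1.91966099e+00 2.48670227e+00 2.73668168e-04]
2.65 [0.55396693 0.23105645 0.32992322] [1.91960174e+00 2.48670380e+00 3.57390824e-04]
((-3.8975563049316406, 4.157230377197266), (39.24836349487305, 13.807251930236816), 0.10509370267391205) [-0.00181573  0.00400434  0.20175112]
```

Request:
carry_out(targets=[{"hand":100,"x":-0.003,"y":0.005,"z":0.01,"ax":0,"ay":0,"az":0},{"hand":60,"x":-0.003,"y":0.005,"z":0.03,"ax":0,"ay":0,"az":0},{"hand":50,"x":-0.003,"y":0.005,"z":0.055,"ax":0,"ay":0,"az":0},{"hand":40,"x":-0.003,"y":0.005,"z":0.055,"ax":0,"ay":0,"az":0},{"hand":30,"x":-0.003,"y":0.005,"z":0.055,"ax":0,"ay":0,"az":0},{"hand":24,"x":-0.003,"y":0.005,"z":0.055,"ax":0,"ay":0,"az":0},{"hand":24,"x":-0.003,"y":0.005,"z":0.055,"ax":0,"ay":0,"az":0},{"hand":24,"x":-0.003,"y":0.005,"z":0.055,"ax":0,"ay":0,"az":0}], newtons=5)

```text
t: 3.7
tool_pos: [0.5596, 0.2295, 0.2753]
orientation: [1.919, 2.486, 0.001]
force: [-0.3, 0.3, -0.4]
opening: 0.0275
gripper_force: 0.0
```

```bash
python3 -c "
from meas import *
s,p,a,d=key_in_tool(2); cv2.imwrite('pics/w4.png',a)"
```

```text
3.7 [0.55963974 0.22948802 0.27532556] [1.91936829e+00 2.48642636e+00 1.20866226e-03]
3.75 [0.55960172 0.22944175 0.27518368] [1.91948800e+00 2.48648279e+00 9.13784602e-04]
((8.499192237854004, -0.7756366729736328), (41.993316650390625, 39.431697845458984), 46.94184494018555) [ 0.00624624 -0.00104444  0.14593902]
```

View pics/w4.png

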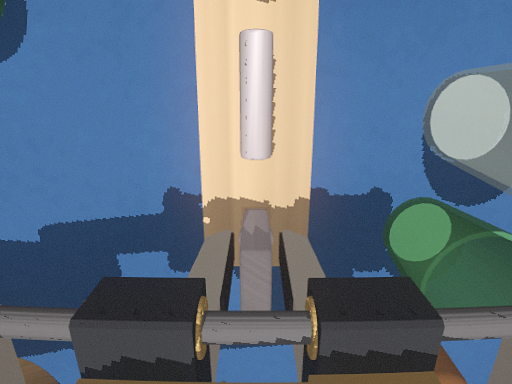

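The key handle (cols 243–272) is centred between the finger pads (233 and 282). I'll close gently, check the force, then grip hard.

Request:
carry_out(targets=[{"hand":5,"x":0,"y":0,"z":0,"ax":0,"ay":0,"az":0},{"hand":5,"x":0,"y":0,"z":0,"ax":0,"ay":0,"az":0},{"hand":5,"x":0,"y":0,"z":0,"ax":0,"ay":0,"az":0},{"hand":5,"x":0,"y":0,"z":0,"ax":0,"ay":0,"az":0}], newtons=6)

```text
t: 4.3
tool_pos: [0.5595, 0.2294, 0.2748]
orientation: [1.92, 2.487, 0.0]
force: [-0.3, -0.7, 0.8]
opening: 0.0141
gripper_force: 6.0
```

Request:
carry_out(targets=[{"hand":5,"x":0,"y":0,"z":0,"ax":0,"ay":0,"az":0},{"hand":5,"x":0,"y":0,"z":0,"ax":0,"ay":0,"az":0},{"hand":5,"x":0,"y":0,"z":0,"ax":0,"ay":0,"az":0},{"hand":5,"x":0,"y":0,"z":0,"ax":0,"ay":0,"az":0}], newtons=45)

```text
t: 4.8
tool_pos: [0.5595, 0.2294, 0.2748]
orientation: [-1.92, -2.487, -0.0]
force: [1.2, 0.1, 1.6]
opening: 0.014
gripper_force: 45.0
```

```bash
python3 -c "
from meas import *
s=read_state(); print({k:np.round(v,4) for k,v in s.items()})"
```

```text
{'t': np.float64(4.8), 'q': array([3.0430e-01, 2.3820e-01, 1.6097e+00, 1.0000e-04, 1.2936e+00,
       4.8400e-02]), 'dq': array([ 0.0017,  0.0004, -0.    , -0.0012,  0.0008,  0.0014]), 'joint_torque': array([-4.22000e-02, -5.79036e+01, -4.57757e+01,  5.27000e-02,
       -7.41000e-02, -0.00000e+00]), 'tool_pos': array([0.5595, 0.2294, 0.2748]), 'orientation': array([-1.9197e+00, -2.4868e+00, -1.0000e-04]), 'force': array([1.1932, 0.1301, 1.5984]), 'wrist_torque': array([-0.0514,  0.101 , -0.0376]), 'gripper_force': np.float64(45.0002), 'opening': np.float64(0.014)}
```

Request:
carry_out(targets=[{"hand":5,"x":0,"y":0,"z":-0.02,"ax":0,"ay":0,"az":0},{"hand":5,"x":0,"y":0,"z":-0.05,"ax":0,"ay":0,"az":0},{"hand":5,"x":0,"y":0,"z":-0.09,"ax":0,"ay":0,"az":0},{"hand":5,"x":0,"y":0,"z":-0.14,"ax":0,"ay":0,"az":0},{"hand":5,"x":0,"y":0,"z":-0.17,"ax":0,"ay":0,"az":0},{"hand":5,"x":0,"y":0,"z":-0.17,"ax":0,"ay":0,"az":0}])

```text
t: 5.55
tool_pos: [0.5599, 0.2296, 0.4493]
orientation: [1.917, 2.484, 0.009]
force: [0.8, 0.4, -2.2]
opening: 0.0138
gripper_force: 45.0
```

```bash
cat >> h.py <<'E'
HOME_P=np.array([.5595,.2294,.2748]); HOME_R=Rm([-1.9197,-2.4868,-1e-4]); TIP=.2648
def recR(yaw,th):
    return R.from_euler('z',yaw,degrees=True).as_matrix()@R.from_euler('y',-30,degrees=True).as_matrix()@R.from_euler('z',-th).as_matrix()
def toolR(yaw,th):
    M=recR(yaw,th); return np.c_[-M[:,0],M[:,1],-M[:,2]]
E
python3 -c "
from h import *
M=recR(-25.25,0); print(M)
s=read_state(); T=toolR(-25.25,.15); pt=np.array([.5905,-.104,.12])+M[:,2]*(.06+TIP)
print(s['tool_pos'],pt,np.linalg.det(T)); print(delta(HOME_R,HOME_P+[0,0,.17],T,pt))
"
```

```text
[[ 0.78328113  0.42656874 -0.45222757]
 [-0.36941937  0.90445515  0.21328437]
 [ 0.5         0.          0.8660254 ]]
[0.5598582  0.22956259 0.44927128] [ 0.44361648 -0.03472524  0.40128505] 1.0000000000000007
(array([-0.2262, -0.179 ,  0.0435]), array([-0.2621, -0.4664, -0.7072]))
```

Request:
carry_out(targets=[{"hand":5,"x":-0.045,"y":-0.036,"z":0.009,"ax":-0.044,"ay":-0.078,"az":-0.118},{"hand":5,"x":-0.09,"y":-0.072,"z":0.018,"ax":-0.09,"ay":-0.16,"az":-0.24},{"hand":5,"x":-0.135,"y":-0.108,"z":0.026,"ax":-0.14,"ay":-0.25,"az":-0.38},{"hand":5,"x":-0.18,"y":-0.143,"z":0.035,"ax":-0.195,"ay":-0.35,"az":-0.53},{"hand":5,"x":-0.21,"y":-0.166,"z":0.04,"ax":-0.24,"ay":-0.43,"az":-0.65},{"hand":5,"x":-0.226,"y":-0.179,"z":0.0435,"ax":-0.262,"ay":-0.466,"az":-0.707},{"hand":5,"x":-0.226,"y":-0.179,"z":0.0435,"ax":-0.262,"ay":-0.466,"az":-0.707},{"hand":5,"x":-0.226,"y":-0.179,"z":0.0435,"ax":-0.262,"ay":-0.466,"az":-0.707}])

```text
t: 6.55
tool_pos: [0.4435, -0.0342, 0.4006]
orientation: [0.766, 2.51, -0.101]
force: [0.2, 0.2, -1.5]
opening: 0.0138
gripper_force: 45.0
```

Run:
```python
from h import *
for i in range(6):
    s=read_state(); p,a,d=snap('wrist','w5'); print(np.round(s['tool_pos'],4),np.round(s['orientation'],4))
import pickle; pickle.dump((s,p),open('w5.pkl','wb'))
Rc=Rm(s['orientation']); print(Rc.T@toolR(-25.25,.15)); print(s['q'])
o=cv2.resize(a[100:300,160:360],None,fx=3,fy=3,interpolation=cv2.INTER_CUBIC); cv2.imwrite('pics/w5c.png',o)
```

```text
[ 0.4435 -0.0342  0.4006] [ 0.7658  2.5096 -0.1013]
[ 0.4437 -0.034   0.4009] [ 0.7646  2.5096 -0.101 ]
[ 0.4439 -0.0339  0.401 ] [ 0.7637  2.5096 -0.101 ]
[ 0.4439 -0.0339  0.4011] [ 0.7631  2.5097 -0.1011]
[ 0.4439 -0.0339  0.4012] [ 0.7627  2.5095 -0.1011]
[ 0.4439 -0.034   0.4012] [ 0.7626  2.5095 -0.1012]
[[ 9.99999154e-01 -5.28567188e-04 -1.18846791e-03]
 [ 5.28266521e-04  9.99999828e-01 -2.53286890e-04]
 [ 1.18860159e-03  2.52658848e-04  9.99999262e-01]]
[-0.12494924 -0.57115119  2.14197482 -0.17648985  1.07639804 -1.06104297]
```

View pics/w5c.png

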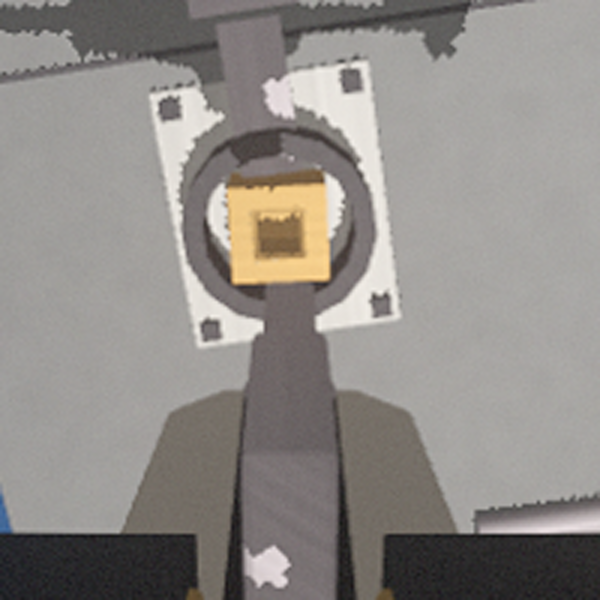

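The knob face runs from (228,183) to (332,283) in the crop, with the recess centred at (279,237), almost aligned with the image axes. The key shaft comes up from below at cols 266–314, its tip near row 283. I'll measure both in the tool frame.

Run:
```python
from h import *; import pickle
s,p=pickle.load(open('w5.pkl','rb')); D=np.load('w5.npz'); a,d=D['a'],D['d']
Rc=Rm(s['orientation']); uv,X=cloud(p,d); T=(X-s['tool_pos'])@Rc*1000
hsv=cv2.cvtColor(a,cv2.COLOR_BGR2HSV)[uv[:,1],uv[:,0]]; g=a[uv[:,1],uv[:,0]]
reg=(uv[:,0]>225)&(uv[:,0]<280)&(uv[:,1]>150)&(uv[:,1]<260)
br=reg&(hsv[:,1]>80)&(hsv[:,0]>8)&(hsv[:,0]<35)
zt=np.median(T[br&(hsv[:,2]>150)][:,2]); top=br&(abs(T[:,2]-zt)<3)&(hsv[:,2]>140)
r=cv2.minAreaRect(T[top][:,:2].astype(np.float32)); print('knob top z',zt,r,top.sum())
dk=br&(hsv[:,2]<150)&(uv[:,1]>165)&(uv[:,1]<192)
# recess: rays onto plane zt
o,v=ray(p,uv[dk]); o=(o-s['tool_pos'])@Rc*1000; v=v@Rc; Q=o+v*((zt-o[2])/v[:,2])[:,None]; print('recess',cv2.minAreaRect(Q[:,:2].astype(np.float32)),dk.sum())
# key shaft
k=(abs(T[:,0])<25)&(abs(T[:,1])<10)&(T[:,2]>200)&(T[:,2]<275)
for zl in range(200,275,6):
    m=k&(T[:,2]>=zl)&(T[:,2]<zl+6)
    if m.sum()>3: print(zl,m.sum(),'y',T[m][:,1].min().round(1),T[m][:,1].max().round(1),'x',np.median(T[m][:,0]).round(1),'vmin',uv[m][:,1].min(),'u',uv[m][:,0].min(),uv[m][:,0].max())
# lid plane normal in tool frame
l=(hsv[:,1]<40)&(hsv[:,2]>100)&(abs(T[:,0])<90)&(abs(T[:,1])<70)&(T[:,2]>zt+15)&(T[:,2]<zt+40)
print('lid',l.sum(),np.median(T[l][:,2])); c=np.linalg.lstsq(np.c_[T[l][:,:2],np.ones(l.sum())],T[l][:,2],rcond=None)[0]; print(c)
# plate white
w=reg&False
w=(hsv[:,1]<25)&(hsv[:,2]>215)&(abs(T[:,0]+8)<50)&(abs(T[:,1])<45)&(T[:,2]>zt+15); print('plate',cv2.minAreaRect(T[w][:,:2].astype(np.float32)))
```

```text
knob top z 324.924773534556 ((1.8670940399169922, -3.9857845306396484), (30.620603561401367, 31.2340030670166), 87.47711181640625) 835
recess ((-1.2670326232910156, -3.19921875), (16.94911766052246, 32.53421401977539), 3.4934444427490234) 156
200 4 y -9.6 8.6 x 5.0 vmin 227 u 241 272
224 17 y -6.2 5.2 x 6.3 vmin 209 u 248 265
230 56 y -6.3 5.3 x 6.4 vmin 205 u 248 265
236 53 y -6.4 5.5 x 6.4 vmin 202 u 248 265
242 47 y -6.5 4.9 x 6.3 vmin 200 u 248 264
248 41 y -6.0 5.0 x 6.4 vmin 197 u 249 264
254 39 y -6.1 5.1 x 6.4 vmin 195 u 249 264
260 16 y -6.1 5.2 x 6.4 vmin 194 u 249 264
lid 14028 350.47445821458564
[-1.44836455e-02  7.07406546e-03  3.49823052e+02]
plate ((2.546875, -4.298229217529297), (71.85264587402344, 89.53841400146484), 81.23909759521484)
```

Request:
carry_out(targets=[{"hand":5,"x":0.001,"y":-0.002,"z":0.015,"ax":0,"ay":0,"az":-0.02},{"hand":5,"x":0.0015,"y":-0.0035,"z":0.03,"ax":0,"ay":0,"az":-0.04},{"hand":5,"x":0.0015,"y":-0.0035,"z":0.045,"ax":0,"ay":0,"az":-0.04},{"hand":5,"x":0.0015,"y":-0.0035,"z":0.053,"ax":0,"ay":0,"az":-0.04},{"hand":5,"x":0.0015,"y":-0.0035,"z":0.053,"ax":0,"ay":0,"az":-0.04},{"hand":5,"x":0.0015,"y":-0.0035,"z":0.053,"ax":0,"ay":0,"az":-0.04}])

```text
t: 7.6
tool_pos: [0.4647, -0.048, 0.3547]
orientation: [0.713, 2.524, -0.115]
force: [0.2, 0.3, -0.9]
opening: 0.0135
gripper_force: 45.0
```

Run:
```python
from h import *
for i in range(4):
    s=read_state(); p,a,d=snap('wrist','w6'); print(np.round(s['tool_pos'],4),np.round(s['orientation'],4))
Rc=Rm(s['orientation']); uv,X=cloud(p,d); T=(X-s['tool_pos'])@Rc*1000
hsv=cv2.cvtColor(a,cv2.COLOR_BGR2HSV)[uv[:,1],uv[:,0]]
br=(abs(T[:,0])<30)&(abs(T[:,1])<25)&(T[:,2]>262)&(hsv[:,1]>80)&(hsv[:,0]>8)&(hsv[:,0]<35)&(hsv[:,2]>140)
zt=np.median(T[br][:,2]); top=br&(abs(T[:,2]-zt)<3)
print(zt,top.sum(),cv2.minAreaRect(T[top][:,:2].astype(np.float32)))
m=(abs(T[:,0])<12)&(abs(T[:,1])<9)&(T[:,2]>235)&(T[:,2]<262); print(m.sum(),'y',T[m][:,1].min(),T[m][:,1].max(),'x',np.median(T[m][:,0]))
o=cv2.resize(a[120:270,180:330],None,fx=4,fy=4,interpolation=cv2.INTER_CUBIC); cv2.imwrite('pics/w6c.png',o)
```

```text
[ 0.4647 -0.048   0.3547] [ 0.7135  2.5237 -0.1154]
[ 0.4647 -0.048   0.355 ] [ 0.7132  2.5233 -0.1153]
[ 0.4647 -0.048   0.355 ] [ 0.7132  2.5231 -0.1152]
[ 0.4647 -0.048   0.355 ] [ 0.7131  2.5231 -0.1152]
272.61917593309624 695 ((1.3869810104370117, 0.021836280822753906), (30.696857452392578, 30.931766510009766), 89.96021270751953)
208 y -6.511200769280812 5.4848993161466035 x 6.363479747375322
```

View pics/w6c.png

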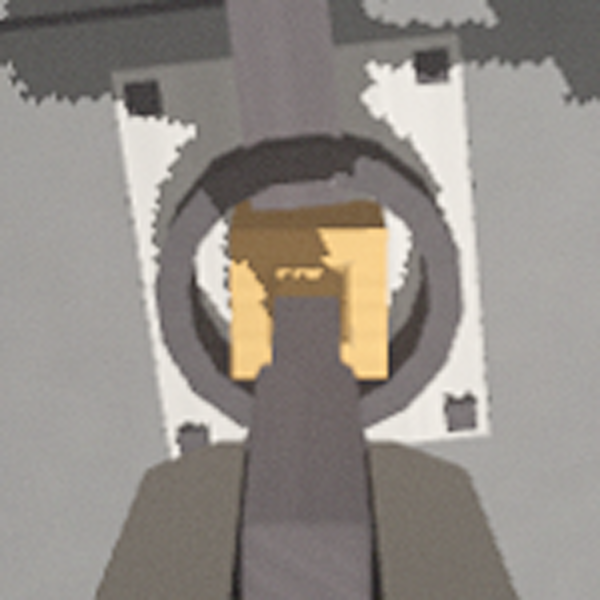

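The knob spans cols 230–387 (centre 308) and the shaft 272–339 (centre 306), and they are aligned in rotation. I'll correct by x +1 mm and y +0.5 mm, then insert in stages.

Request:
carry_out(targets=[{"hand":5,"x":0.001,"y":0.0005,"z":0.004,"ax":0,"ay":0,"az":0},{"hand":5,"x":0.001,"y":0.0005,"z":0.007,"ax":0,"ay":0,"az":0},{"hand":5,"x":0.001,"y":0.0005,"z":0.01,"ax":0,"ay":0,"az":0},{"hand":5,"x":0.001,"y":0.0005,"z":0.013,"ax":0,"ay":0,"az":0},{"hand":5,"x":0.001,"y":0.0005,"z":0.013,"ax":0,"ay":0,"az":0}])

```text
t: 8.43
tool_pos: [0.47, -0.05, 0.3424]
orientation: [0.714, 2.524, -0.116]
force: [0.0, 0.1, -1.5]
opening: 0.0137
gripper_force: 45.0
```

Request:
carry_out(targets=[{"hand":5,"x":0,"y":0,"z":0.002,"ax":0,"ay":0,"az":0},{"hand":5,"x":0,"y":0,"z":0.004,"ax":0,"ay":0,"az":0},{"hand":5,"x":0,"y":0,"z":0.006,"ax":0,"ay":0,"az":0},{"hand":5,"x":0,"y":0,"z":0.006,"ax":0,"ay":0,"az":0}])

```text
t: 8.93
tool_pos: [0.4727, -0.0512, 0.3373]
orientation: [0.713, 2.524, -0.116]
force: [1.1, -0.9, -0.8]
opening: 0.0142
gripper_force: 45.0
```

Request:
carry_out(targets=[{"hand":5,"x":0,"y":0,"z":0.002,"ax":0,"ay":0,"az":0},{"hand":5,"x":0,"y":0,"z":0.004,"ax":0,"ay":0,"az":0},{"hand":5,"x":0,"y":0,"z":0.005,"ax":0,"ay":0,"az":0},{"hand":5,"x":0,"y":0,"z":0.006,"ax":0,"ay":0,"az":0},{"hand":5,"x":0,"y":0,"z":0.006,"ax":0,"ay":0,"az":0}])

```text
t: 9.55
tool_pos: [0.4754, -0.0525, 0.3322]
orientation: [0.713, 2.524, -0.116]
force: [1.0, -1.0, 0.1]
opening: 0.0136
gripper_force: 45.0
```

```bash
python3 -c "
from h import *
s=read_state(); Rc=Rm(s['orientation']); print(s['tool_pos'],Rc.T@s['force'],Rc.T@s['wrist_torque'],s['q'])
print('adv from hover',Rc.T@(s['tool_pos']-[.4647,-.048,.355]))"
```

```text
[ 0.47540483 -0.05247776  0.33218365] [-1.2548357  -0.35064991  0.53840743] [0.03865563 0.09011636 0.01956017] [-0.162019   -0.41306866  2.1611415  -0.1771321   0.89475999 -1.10611305]
adv from hover [0.00141058 0.00036282 0.02555598]
```

Inserted about 18 mm with no resistance. Now I turn clockwise, which is about tool +z.

Request:
carry_out(targets=[{"hand":5,"x":0,"y":0,"z":0,"ax":0,"ay":0,"az":0.1},{"hand":5,"x":0,"y":0,"z":0,"ax":0,"ay":0,"az":0.2},{"hand":5,"x":0,"y":0,"z":0,"ax":0,"ay":0,"az":0.3},{"hand":5,"x":0,"y":0,"z":0,"ax":0,"ay":0,"az":0.4},{"hand":5,"x":0,"y":0,"z":0,"ax":0,"ay":0,"az":0.5},{"hand":5,"x":0,"y":0,"z":0,"ax":0,"ay":0,"az":0.6},{"hand":5,"x":0,"y":0,"z":0,"ax":0,"ay":0,"az":0.7},{"hand":5,"x":0,"y":0,"z":0,"ax":0,"ay":0,"az":0.7}])

```text
t: 10.55
tool_pos: [0.4758, -0.0523, 0.3327]
orientation: [1.537, 2.125, 0.132]
force: [5.1, 0.4, -1.9]
opening: 0.0139
gripper_force: 45.0
```

```bash
python3 -c "
from h import *
s=read_state(); Rc=Rm(s['orientation']); print(s['tool_pos'],Rc.T@s['force'],Rc.T@s['wrist_torque'],s['q'])
print(R.from_matrix(Rm([.713,2.524,-.116]).T@Rc).as_rotvec())"
```

```text
[ 0.47583631 -0.05225257  0.33268816] [-0.10775429  3.87879227  3.89697276] [-0.75965781  0.15595317 -0.12084133] [-0.16165382 -0.41317012  2.16057624 -0.17652197  0.89344775 -0.4046755 ]
[-2.00932035e-03 -6.32245814e-04  7.01929423e-01]
```

Request:
carry_out(targets=[{"hand":5,"x":0,"y":0,"z":0,"ax":0,"ay":0,"az":0.1},{"hand":5,"x":0,"y":0,"z":0,"ax":0,"ay":0,"az":0.2},{"hand":5,"x":0,"y":0,"z":0,"ax":0,"ay":0,"az":0.3},{"hand":5,"x":0,"y":0,"z":0,"ax":0,"ay":0,"az":0.4},{"hand":5,"x":0,"y":0,"z":0,"ax":0,"ay":0,"az":0.5},{"hand":5,"x":0,"y":0,"z":0,"ax":0,"ay":0,"az":0.57},{"hand":5,"x":0,"y":0,"z":0,"ax":0,"ay":0,"az":0.6},{"hand":5,"x":0,"y":0,"z":0,"ax":0,"ay":0,"az":0.6}])

```text
t: 11.55
tool_pos: [0.476, -0.0523, 0.3329]
orientation: [2.123, 1.598, 0.335]
force: [7.3, -0.9, -3.4]
opening: 0.0142
gripper_force: 45.0
```

```bash
python3 -c "
from h import *
s=read_state(); Rc=Rm(s['orientation']); print(s['tool_pos'],Rc.T@s['force'],Rc.T@s['wrist_torque'],s['q'])
print(R.from_matrix(Rm([.713,2.524,-.116]).T@Rc).as_rotvec())"
```

```text
[ 0.47604872 -0.0522777   0.33289808] [1.61038036 4.6538618  6.41461641] [-0.93754719  0.663188   -0.10593717] [-0.16167559 -0.41311879  2.16030916 -0.17649522  0.89269463  0.19425491]
[-3.13767451e-03 -4.79642752e-04  1.30092465e+00]
```

Request:
carry_out(targets=[{"hand":5,"x":0,"y":0,"z":0,"ax":0,"ay":0,"az":0.04},{"hand":5,"x":0,"y":0,"z":0,"ax":0,"ay":0,"az":0.07},{"hand":5,"x":0,"y":0,"z":0,"ax":0,"ay":0,"az":0.07}])

```text
t: 11.92
tool_pos: [0.4761, -0.0523, 0.3329]
orientation: [2.182, 1.526, 0.358]
force: [8.0, 1.1, -4.8]
opening: 0.0141
gripper_force: 45.0
```

```bash
python3 -c "
from h import *
s=read_state(); Rc=Rm(s['orientation']); print(s['tool_pos'],Rc.T@s['force'],Rc.T@s['wrist_torque'])
print(R.from_matrix(Rm([.713,2.524,-.116]).T@Rc).as_rotvec())"
```

```text
[ 0.47606104 -0.05227769  0.33290549] [4.07114384 3.84088994 7.54207987] [-0.90855261  0.66135071 -0.16434549]
[-3.27631624e-03 -4.23905257e-04  1.37088863e+00]
```

Request:
carry_out(targets=[{"hand":5,"x":0,"y":0,"z":0,"ax":0,"ay":0,"az":0.04},{"hand":5,"x":0,"y":0,"z":0,"ax":0,"ay":0,"az":0.07},{"hand":5,"x":0,"y":0,"z":0,"ax":0,"ay":0,"az":0.07}])

```text
t: 12.3
tool_pos: [0.4761, -0.0523, 0.3329]
orientation: [2.24, 1.453, 0.38]
force: [8.1, -0.3, -4.2]
opening: 0.0138
gripper_force: 45.1
```

```bash
python3 -c "
from h import *
s=read_state(); Rc=Rm(s['orientation']); print(s['tool_pos'],Rc.T@s['force'],Rc.T@s['wrist_torque'])
print(R.from_matrix(Rm([.713,2.524,-.116]).T@Rc).as_rotvec())"
```

```text
[ 0.47607964 -0.05227866  0.33293886] [3.08593676 4.42365983 7.36350881] [-0.89545941  0.66734889 -0.45215029]
[-3.35637998e-03 -5.13775672e-04  1.44038514e+00]
```

Wrist torque has risen to 0.45 N m, far above friction, so the knob is at the stop. I'll back off within the play and withdraw along the axis.

Request:
carry_out(targets=[{"hand":5,"x":0,"y":0,"z":0,"ax":0,"ay":0,"az":0},{"hand":5,"x":0,"y":0,"z":0,"ax":0,"ay":0,"az":-0.1},{"hand":5,"x":0,"y":0,"z":0,"ax":0,"ay":0,"az":-0.2},{"hand":5,"x":0,"y":0,"z":0,"ax":0,"ay":0,"az":-0.22},{"hand":5,"x":0,"y":0,"z":0,"ax":0,"ay":0,"az":-0.22}])

```text
t: 12.92
tool_pos: [0.4757, -0.0523, 0.3329]
orientation: [2.054, 1.677, 0.308]
force: [3.7, 1.1, 0.7]
opening: 0.0138
gripper_force: 45.0
```

Request:
carry_out(targets=[{"hand":5,"x":0,"y":0,"z":-0.005,"ax":0,"ay":0,"az":0},{"hand":5,"x":0,"y":0,"z":-0.01,"ax":0,"ay":0,"az":0},{"hand":5,"x":0,"y":0,"z":-0.015,"ax":0,"ay":0,"az":0},{"hand":5,"x":0,"y":0,"z":-0.022,"ax":0,"ay":0,"az":0},{"hand":5,"x":0,"y":0,"z":-0.035,"ax":0,"ay":0,"az":0},{"hand":5,"x":0,"y":0,"z":-0.06,"ax":0,"ay":0,"az":0},{"hand":5,"x":0,"y":0,"z":-0.09,"ax":0,"ay":0,"az":0},{"hand":5,"x":0,"y":0,"z":-0.09,"ax":0,"ay":0,"az":0}])

```text
t: 13.92
tool_pos: [0.4346, -0.033, 0.413]
orientation: [2.051, 1.676, 0.31]
force: [-0.0, 0.2, -0.0]
opening: 0.0141
gripper_force: 45.0
```

Run:
```python
from h import *
for i in range(3):
    s=read_state(); p,a,d=snap('wrist','w7')
print(np.round(s['tool_pos'],4),np.round(s['orientation'],4),s['force'])
Rc=Rm(s['orientation']); uv,X=cloud(p,d); T=(X-s['tool_pos'])@Rc*1000
hsv=cv2.cvtColor(a,cv2.COLOR_BGR2HSV)[uv[:,1],uv[:,0]]
br=(abs(T[:,0])<35)&(abs(T[:,1])<25)&(T[:,2]>300)&(hsv[:,1]>80)&(hsv[:,0]>8)&(hsv[:,0]<35)&(hsv[:,2]>140)
zt=np.median(T[br][:,2]); top=br&(abs(T[:,2]-zt)<3); print(zt,cv2.minAreaRect(T[top][:,:2].astype(np.float32)))
w=(hsv[:,1]<25)&(hsv[:,2]>215)&(abs(T[:,0])<60)&(abs(T[:,1])<60)&(T[:,2]>zt+15); print('plate',cv2.minAreaRect(T[w][:,:2].astype(np.float32)))
k=(abs(T[:,0])<25)&(abs(T[:,1])<12)
for z in range(224,275,8):
    m=k&(T[:,2]>=z)&(T[:,2]<z+8)
    if m.sum()>3: print(z,m.sum(),'y',T[m][:,1].min().round(1),T[m][:,1].max().round(1),'x',np.median(T[m][:,0]).round(1),'vmin',uv[m][:,1].min(),'zmax',T[m][:,2].max())
o=cv2.resize(a[90:300,150:360],None,fx=2.8,fy=2.8,interpolation=cv2.INTER_CUBIC); cv2.imwrite('pics/w7c.png',o)
# return delta
print(delta(Rc,s['tool_pos'],HOME_R,HOME_P+[0,0,.17]))
```

```text
[ 0.4346 -0.0333  0.4099] [2.0538 1.6788 0.3058] [-0.30941305 -0.15714057 -1.12225026]
337.02863932338244 ((-0.44851112365722656, 1.3178253173828125), (30.61374282836914, 30.987621307373047), 86.99981689453125)
plate ((1.0915374755859375, -6.520145416259766), (71.83397674560547, 100.41264343261719), 14.271065711975098)
224 37 y -6.7 4.7 x 4.9 vmin 207 zmax 231.93527081282465
232 71 y -6.9 4.9 x 4.9 vmin 203 zmax 239.96994085101772
240 63 y -7.1 4.4 x 4.9 vmin 200 zmax 247.73270408575704
248 55 y -6.5 4.6 x 4.9 vmin 196 zmax 255.99939760508917
256 42 y -6.7 4.7 x 4.9 vmin 194 zmax 261.45566561040795
(array([ 0.2781,  0.087 , -0.0297]), array([ 0.471 ,  0.2384, -0.4457]))
```

View pics/w7c.png

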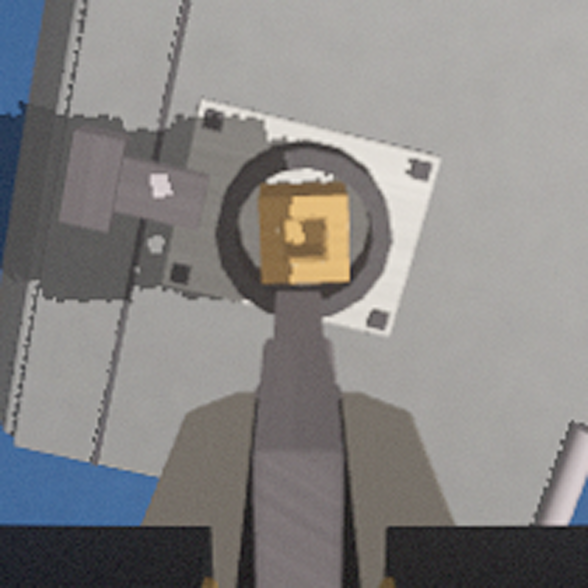

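The knob has turned about 73° relative to its plate (θ ≈ 1.27–1.3, locked) and the bolt now lies across the rim. The key is still upright in the hand but has slid about 1.5 mm in tool -x. I'll return to above the hole with that corrected.

```bash
python3 -c "
from h import *
s=read_state(); print(delta(Rm(s['orientation']),s['tool_pos'],HOME_R,HOME_P+[0,.0015,.17]))"
```

```text
(array([ 0.2795,  0.0872, -0.0309]), array([ 0.4694,  0.2382, -0.4457]))
```

Request:
carry_out(targets=[{"hand":5,"x":0.045,"y":0.014,"z":-0.005,"ax":0.06,"ay":0.03,"az":-0.06},{"hand":5,"x":0.09,"y":0.028,"z":-0.01,"ax":0.14,"ay":0.07,"az":-0.13},{"hand":5,"x":0.14,"y":0.044,"z":-0.016,"ax":0.23,"ay":0.12,"az":-0.22},{"hand":5,"x":0.19,"y":0.06,"z":-0.021,"ax":0.32,"ay":0.165,"az":-0.31},{"hand":5,"x":0.24,"y":0.075,"z":-0.027,"ax":0.4,"ay":0.2,"az":-0.38},{"hand":5,"x":0.2795,"y":0.087,"z":-0.031,"ax":0.469,"ay":0.238,"az":-0.446},{"hand":5,"x":0.2795,"y":0.087,"z":-0.031,"ax":0.469,"ay":0.238,"az":-0.446},{"hand":5,"x":0.2795,"y":0.087,"z":-0.031,"ax":0.469,"ay":0.238,"az":-0.446}])

```text
t: 15.08
tool_pos: [0.5595, 0.2305, 0.444]
orientation: [1.92, 2.486, -0.003]
force: [-0.3, -0.6, -0.9]
opening: 0.0138
gripper_force: 45.0
```

Request:
carry_out(targets=[{"hand":5,"x":0,"y":0,"z":0.03,"ax":0,"ay":0,"az":0},{"hand":5,"x":0,"y":0,"z":0.07,"ax":0,"ay":0,"az":0},{"hand":5,"x":0,"y":0,"z":0.1,"ax":0,"ay":0,"az":0},{"hand":5,"x":0,"y":0,"z":0.1,"ax":0,"ay":0,"az":0},{"hand":5,"x":0,"y":0,"z":0.1,"ax":0,"ay":0,"az":0},{"hand":5,"x":0,"y":0,"z":0.1,"ax":0,"ay":0,"az":0}])

```text
t: 15.82
tool_pos: [0.5601, 0.2308, 0.3484]
orientation: [1.917, 2.484, 0.006]
force: [-0.9, 0.5, -1.2]
opening: 0.0138
gripper_force: 45.0
```

Run:
```python
from h import *
for i in range(3):
    s=read_state(); p,a,d=snap('wrist','w8')
print(np.round(s['tool_pos'],4),np.round(s['orientation'],4))
Rc=Rm(s['orientation']); print(delta(Rc,s['tool_pos'],HOME_R,HOME_P+[0,.0015,.07]))
o=cv2.resize(a[100:280,150:370],None,fx=3,fy=3,interpolation=cv2.INTER_CUBIC); cv2.imwrite('pics/w8c.png',o)
uv,X=cloud(p,d); T=(X-s['tool_pos'])@Rc*1000
k=(abs(T[:,0])<12)&(abs(T[:,1])<12)&(T[:,2]>224)&(T[:,2]<262); print('key y',T[k][:,1].min(),T[k][:,1].max(),'x',np.median(T[k][:,0]))
print('hole expected px',proj(p,[HOME_P[0]*1,HOME_P[1]*1,.05]))
g=a[:,:,:].max(2); zt=(s['tool_pos'][2]-.05)*1000
hsv=cv2.cvtColor(a,cv2.COLOR_BGR2HSV)
# dark hole region via rays on z=.05
m=(abs(X[:,0]-.5595)<.02)&(abs(X[:,1]-.231)<.02); print(len(X[m]),np.percentile(X[m][:,2],[2,20,50]))
h=m&(X[:,2]<.046); 
if h.sum()>5: 
  q=(on_z(p,uv[h],.05)-s['tool_pos'])@Rc*1000; print('hole tool frame',h.sum(),cv2.minAreaRect(q[:,:2].astype(np.float32)))
```

```text
[0.56   0.231  0.3478] [1.9174 2.4845 0.0048]
(array([ 0.0001, -0.0005,  0.003 ]), array([0.0044, 0.0008, 0.0003]))
key y -6.667257586554025 5.303177395134885 x 5.052669781291757
hole expected px [[254.62352702 187.75300434]]
9685 [0.03485698 0.10825402 0.1976314 ]
hole tool frame 245 ((-0.9930624961853027, -1.4120502471923828), (13.60965633392334, 16.563411712646484), 0.04595622047781944)
```

View pics/w8c.png

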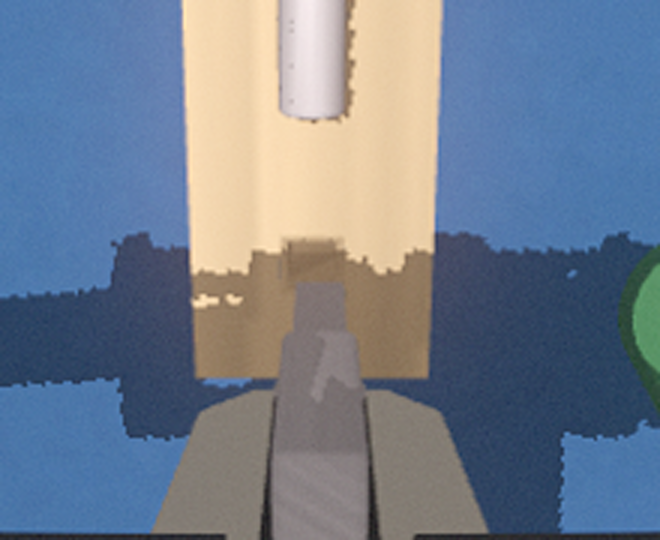

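The hole is at crop cols 283–342 (tool y -1.4 mm) and the key tip is just below it (tool y -0.7 mm). I'll shift y by -0.7 mm and lower into the hole.

Request:
carry_out(targets=[{"hand":5,"x":0,"y":-0.0007,"z":0.01,"ax":0,"ay":0,"az":0},{"hand":5,"x":0,"y":-0.0007,"z":0.02,"ax":0,"ay":0,"az":0},{"hand":5,"x":0,"y":-0.0007,"z":0.027,"ax":0,"ay":0,"az":0},{"hand":5,"x":0,"y":-0.0007,"z":0.033,"ax":0,"ay":0,"az":0},{"hand":5,"x":0,"y":-0.0007,"z":0.038,"ax":0,"ay":0,"az":0},{"hand":5,"x":0,"y":-0.0007,"z":0.042,"ax":0,"ay":0,"az":0},{"hand":5,"x":0,"y":-0.0007,"z":0.042,"ax":0,"ay":0,"az":0}])

```text
t: 16.85
tool_pos: [0.5588, 0.2307, 0.3037]
orientation: [1.918, 2.486, 0.001]
force: [0.4, -0.6, -0.6]
opening: 0.0138
gripper_force: 45.0
```

Request:
carry_out(targets=[{"hand":5,"x":0,"y":0,"z":0.005,"ax":0,"ay":0,"az":0},{"hand":5,"x":0,"y":0,"z":0.01,"ax":0,"ay":0,"az":0},{"hand":5,"x":0,"y":0,"z":0.015,"ax":0,"ay":0,"az":0},{"hand":5,"x":0,"y":0,"z":0.02,"ax":0,"ay":0,"az":0},{"hand":5,"x":0,"y":0,"z":0.024,"ax":0,"ay":0,"az":0},{"hand":5,"x":0,"y":0,"z":0.026,"ax":0,"ay":0,"az":0},{"hand":5,"x":0,"y":0,"z":0.026,"ax":0,"ay":0,"az":0}])

```text
t: 17.73
tool_pos: [0.5589, 0.2307, 0.2778]
orientation: [1.918, 2.486, 0.001]
force: [0.1, 0.6, -0.9]
opening: 0.0141
gripper_force: 45.0
```

Request:
carry_out(targets=[{"hand":5,"x":0,"y":0,"z":0.001,"ax":0,"ay":0,"az":0},{"hand":5,"x":0,"y":0,"z":0.002,"ax":0,"ay":0,"az":0},{"hand":5,"x":0,"y":0,"z":0.003,"ax":0,"ay":0,"az":0},{"hand":5,"x":0,"y":0,"z":0.003,"ax":0,"ay":0,"az":0}])

```text
t: 18.23
tool_pos: [0.5589, 0.2307, 0.2748]
orientation: [1.918, 2.486, 0.001]
force: [-0.9, -0.7, -0.9]
opening: 0.0139
gripper_force: 45.0
```

Request:
carry_out(targets=[{"hand":18,"x":0,"y":0,"z":0,"ax":0,"ay":0,"az":0},{"hand":22,"x":0,"y":0,"z":0,"ax":0,"ay":0,"az":0},{"hand":35,"x":0,"y":0,"z":0,"ax":0,"ay":0,"az":0},{"hand":50,"x":0,"y":0,"z":0,"ax":0,"ay":0,"az":0},{"hand":50,"x":0,"y":0,"z":0,"ax":0,"ay":0,"az":0},{"hand":50,"x":0,"y":0,"z":0,"ax":0,"ay":0,"az":0}])

```text
t: 18.98
tool_pos: [0.559, 0.2307, 0.275]
orientation: [1.918, 2.486, 0.001]
force: [0.1, 0.4, 0.0]
opening: 0.0462
gripper_force: 0.0
```

Request:
carry_out(targets=[{"hand":50,"x":0,"y":0,"z":-0.02,"ax":0,"ay":0,"az":0},{"hand":50,"x":0,"y":0,"z":-0.05,"ax":0,"ay":0,"az":0},{"hand":50,"x":0,"y":0,"z":-0.09,"ax":0,"ay":0,"az":0},{"hand":50,"x":0,"y":0,"z":-0.13,"ax":0,"ay":0,"az":0},{"hand":50,"x":0,"y":0,"z":-0.13,"ax":0,"ay":0,"az":0},{"hand":50,"x":0,"y":0,"z":-0.13,"ax":0,"ay":0,"az":0},{"hand":50,"x":0,"y":0,"z":-0.13,"ax":0,"ay":0,"az":0}])

```text
t: 19.85
tool_pos: [0.5584, 0.2306, 0.4036]
orientation: [1.919, 2.487, -0.002]
force: [0.3, -0.5, -0.3]
opening: 0.0465
gripper_force: 0.0
```

Run:
```python
from h import *
for i in range(4):
    s=read_state(); p,a,d=snap('wrist','w9')
print(s['t'],s['tool_pos'])
uv,X=cloud(p,d); c=np.array([.559,.229])
m=(np.hypot(*(X[:,:2]-c).T)<.035)&(X[:,2]>.115)&(X[:,2]<.15); print('handle top',m.sum(),cv2.minAreaRect(X[m][:,:2].astype(np.float32)*1000),np.percentile(X[m][:,2],[10,50,90]))
pt,a2,d2=snap('top','t9'); s2=np.load('top0.npz')['a']
b=cv2.resize(a2[140:205,225:315],None,fx=4,fy=4,interpolation=cv2.INTER_CUBIC)
o=np.zeros((384,512+360,3),np.uint8); o[:,:512]=a; o[:260,512:]=b; cv2.imwrite('pics/f9.png',cv2.resize(o,(784,345)))
```

```text
20.0 [0.55849816 0.23068101 0.40372332]
handle top 818 ((558.8401489257812, 230.26806640625), (13.821364402770996, 37.271949768066406), 14.812484741210938) [0.12664121 0.12827938 0.12920674]
```

View pics/f9.png

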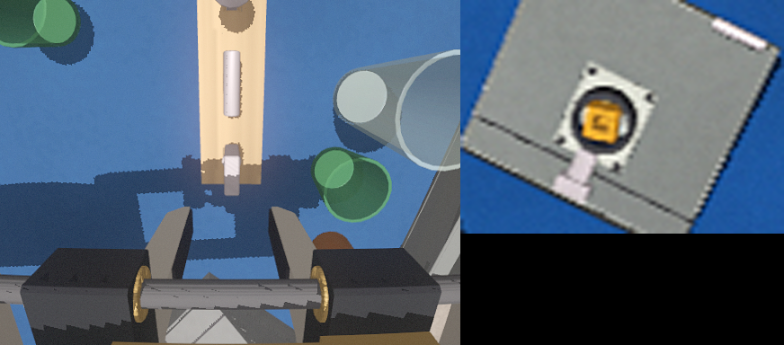

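The key is back in its hole. Its top is at 0.128 m as before and its position is within 2 mm of the start. The knob has turned, the bolt is across the rim and the other items are undisturbed. Handing in.

```bash
python3 -c "
from plant import robot
print(robot.close_job())"
```

```text
the job is handed in; nothing more can be done
None
```

I locked the chest with the key (knob at about 1.27–1.3 rad, against its stop), put the key back upright in its own hole within about 2 mm of where it stood, let go, and handed the job in at about 20 s; no verdict was shown.

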